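# Close and start the board tester

## Robot

A 7-joint arm with a two-finger parallel gripper is mounted at the origin on the work surface. World frame = base frame: x ahead of the robot, y to its left, z up, the work surface at z = 0. Lengths are in m, angles in rad, forces in N, time in s.
With the tool pointing down it reaches from about 0.425 to 0.825 m from the base axis. Payload 3.6 kg.
Tool frame: the origin (TCP) lies on the centre line of the jaws, within the pads' length; the fingertips stand 25 mm ahead of it and the grasp point (between the pads) lies 6 mm ahead of it; z points along the fingers, y is the line along which they close (so a half turn about z gives the same grasp; the last joint's range is limited). The gripper opens to 85 mm and grips with 20 to 120 N. Pads are 22 mm wide; open, the fingers measure 114 mm over their backs; the gripper's body (76 mm by 85 mm) begins 54 mm behind the grasp point. The pads swing forward as they close: fully open they stand 13 mm farther back than shut.
Start: joints at [1.238, 0.615, -0.013, 1.423, 0.008, 1.103, -0.04], TCP at [0.196, -0.62, 0.229] pointing down, gripper open.
Joint ranges: [-3.12, 3.12], [-0.3, 2.06], [-1.34, 1.32], [0.26, 2.42], [-1.36, 4.5], [0.01, 1.98], [-2.84, 2.84]. Speed limits (rad/s): [2.79, 2.79, 3.14, 3.14, 3.14, 3.14, 3.14].

## Interface

Orientations are given as a unit quaternion [w, x, y, z].
In Python, from cell import observe, camera, camera_model, r gives the robot as it stands.
- The arm moves only by the tool step_arm, never from a script. Its argument "plan" is a list of rows, each a list of 3 entries, a list of its own where there are three numbers: the shift along the tool's x, y, z in mm, then the turn about the tool's z in rad, then the opening, from 0 (shut) to 1 (fully open). In form: [[[tx, ty, tz], turn, claw], ...]. A call has 1 to 8 rows; each row shifts and turns the commanded pose from where the row before left it, along the tool's axes as they then stand; what a row does not reach is not made up. A row lasts 1/12 s, in which the tool goes at most 41.7 mm and 7.16 degrees, less where a joint would pass 70% of its speed; a pose out of reach is approached as far as the arm can. A call with a gripper value outside its range is refused whole. The fingers move at their own pace and stop on an object; "newtons" is the grip in N (left out, the last holds). Time passes only in rows, so rows that do not move let the fingers close. It gives the time, the measured TCP pose, the force, the opening and the grip force at its end, in the units of the state.
- observe(): the state, without advancing time (a new reading comes with each control period).
- camera(name): name is "scene" or "top"; returns the picture (420x560x3 uint8, red, green, blue); there is no depth.
- camera_model(name): a dict with "fx", "fy", "cx", "cy" (pixels), "k1" (the pictures are not rectified: a ray, as slopes to the right and down, at radius r is drawn at 1 + k1 r^2 times it, then the intrinsics apply), "position" and "attitude" of the camera in the world. Camera axes: x right, y down, z forward; pixel columns grow to the right and rows downward; lengths in m; the calibration is good to about 2 mm. A picture is of the moment at which its call begins. camera_model takes no time and is no camera call.
- r.sign_off(): hands the job in; it is judged then, once.
The state is a dict: "t": time; "qpos": joint angles; "joint_velocities": joint speeds; "tau": joint torques, N m; "position": TCP position; "ee_rot": TCP orientation; "contact_force": force on the tool from outside, world axes, zero at the start; "torque": the same for the moment, N m; "finger_gap": finger opening in m; "gripper_force": force on a finger pad.
Only numpy, scipy, OpenCV 4.12 (cv2) and the standard library are available. Lean on these libraries where they do the work, as an engineer would, in place of code of your own. Each camera call takes 0.05 s, during which the arm holds its last target. There are 200 camera calls.

## Task

Get the circuit board tested: with the fingertips push the orange-fronted tray fully home into the tester, then push the blue cover down until it is fully shut, and then press the green start button right down and let it go. Only push from outside: do not pinch the tray front or the cover, do not press the red stop button, and leave the button boxes and the things lying around where they stand.

Things in the scene. Friction and masses are not known exactly. Their poses are not given: they have to be found in the camera images.
- tester: Grey board tester fixed to the table, 200 (x) x 220 (y) x 78 mm high, open on top and at its -y end. Origin: centre of its underside; z up, y points from the tray end (-y) to the hinge end (+y). Its place and yaw vary.
- tray (a joint): How far the tray is out of the tester, m: 0 = fully home (hard stop), up to 0.11; it slides out towards the tester's -y, starts 0.06 to 0.10 out and stays where it is left (about 3 N of friction). It carries a green circuit board that is fastened to it.
- tray_face (a point): Middle of the outer face of the tray's orange front panel, the face to push. The panel is 170 mm wide along the tester's x, 8 mm thick, and reaches from 18 to 72 mm above the table; this point is 50 mm above the table and, with the tray home, 118 mm from the tester's centre towards its -y. A black liner on the panel's back (top 66 mm above the table) must not be gripped or pushed.
- cover (a joint): Angle of the cover, rad: 0 = shut, lying level on the tester; it starts about 1.05 to 1.4 (standing open at the +y end, leaning towards the tray end). A stiff hinge holds it at any angle; about 3 to 7 N at the pad moves it.
- cover_hinge (a point): Middle of the cover's hinge line, which runs along the tester's x, 110 mm from the tester's centre towards +y and 78 mm above the table; it is in the plane of the cover's inner face. On that inner face is a black press frame, 130 x 145 x 8 mm, which must not be gripped or pushed.
- cover_pad (a point): Centre of the black rubber push pad (90 x 30 mm) on the outer face of the cover, 185 mm from the hinge line. The cover is a blue frame with a clear window, 200 mm wide, 12 mm thick, its free edge 205 mm from the hinge line; shut, its outer face is level, 90 mm above the table. z axis: outward normal of the cover; y axis: from free edge to hinge.
- start_box: Loose grey box, 75 x 75 x 45 mm, 0.7 kg, carrying the green start button on its top. Origin: centre of the underside. It may stand in either of two places right of the tester, the stop box in the other.
- start (a joint): Travel of the green start button, m: 0 = up, 0.006 = right down (about 4 N); it springs back.
- start_top (a point): Centre of the top of the round green start button (34 mm across), 67 mm above the table; it is pressed straight down. It stands in a black collar 50 mm across whose top is 57 mm above the table.
- stop_box: Loose yellow box, 75 x 75 x 45 mm, 0.7 kg, carrying the red stop button. Origin: centre of the underside.
- stop (a joint): Travel of the red stop button, m: 0 = up, 0.006 = right down. Not to be pressed.
- flux: White flux bottle with a red cap, 38 mm across, 105 mm tall, standing loose beyond the tester. Origin: centre of the underside. Bystander.
- heatsink: Loose finned aluminium heatsink, 50 x 50 x 28 mm. Origin: centre of the underside. Bystander.
- bin: Loose empty blue parts bin, 120 x 100 x 50 mm, left of the tester. Origin: centre of the underside. Bystander.
Not all that is in view belongs to the job. There is more than one size of the start_box; the one meant has the size given above.

How it is judged:
By the outcome, as a careful person would: the job done as asked, in the order asked, and still so for the second after the job is handed in, with the robot touching nothing.
It also fails if it takes over 61 s, if anything falls off the work surface, if the arm or the gripper's body presses on something with over 40 N, if the wrist force passes 120 N, or if a joint passes its speed limit or range.

## Working session

There is one attempt and no reset: what is moved stays moved. The work goes in short steps, Python scripts to look and compute and a tool call to move; the robot and the scene stay as the last step left them, time stands still between calls to the robot, and variables do not carry over. Pictures are saved under pics/ and viewed, at most 10 in all, crops included, and the job is handed in when it is done.

Besides the shell and the picture viewer there is one more tool, called after "Request:" as a command line: name --argument value ..., lists and objects as JSON in quotes. step_arm: Moves the arm, as the interface text tells. Its arguments: {"type":"object","properties":{"plan":{"type":"array"},"newtons":{"type":"number"}},"required":["plan"]}

```bash
mkdir -p pics; ls; python3 - <<'E'
from cell import observe,camera,camera_model
import cv2
for n in("scene","top"):
    cv2.imwrite(f"pics/{n}0.png",camera(n)[:,:,::-1]); print(camera_model(n))
s=observe();print(s['t'],s['position'],s['ee_rot'],s['finger_gap'])
E
```

```text
pics
{'fx': 438.76617526007766, 'fy': 438.76617526007766, 'cx': 281.24791699570363, 'cy': 208.62242183860107, 'k1': -0.12567643121018482, 'position': array([ 0.92715629, -0.75736672,  0.94927781]), 'attitude': array([-0.3836576 ,  0.88988425,  0.22722217, -0.09634812])}
{'fx': 397.2488100795501, 'fy': 397.2488100795501, 'cx': 283.0044580996273, 'cy': 208.56570933946156, 'k1': 0.01925658918296202, 'position': array([0.3134389 , 0.05410452, 1.14689392]), 'attitude': array([ 0.04608118, -0.69699609,  0.71256461, -0.06576213])}
0.1 [ 0.19548187 -0.6191742   0.2282513 ] [-1.14695820e-03  9.88332983e-01  1.52304176e-01 -1.92024655e-04] 0.08526480714744229
```

View pics/scene0.png

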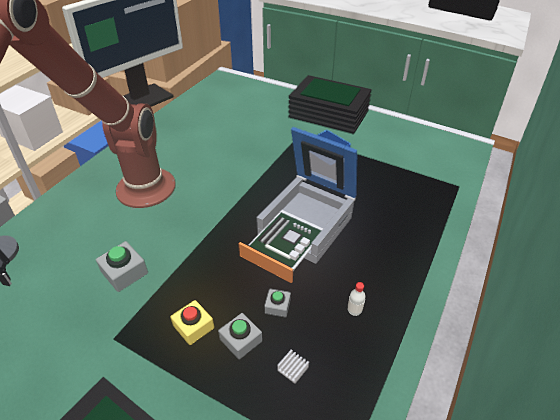

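View pics/top0.png

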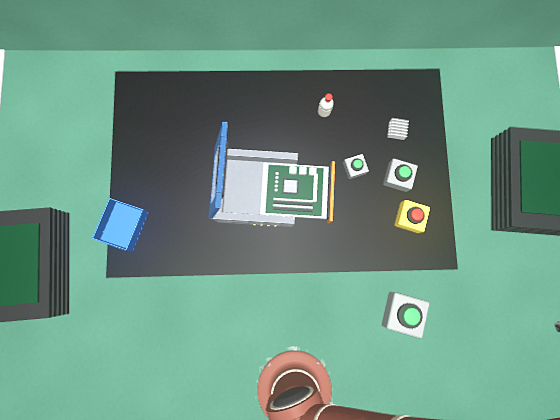

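The scene view shows the tester around (305,215) with its orange front at (267,262). Green buttons are at (119,255) large, (239,327) medium and (278,297) small, and the red one is at (190,315). In the top view the medium box is at (401,174), stop at (413,216), orange front at (332,192) and cover at (219,170).

```bash
cat > h.py <<'E'
import numpy as np,cv2
from scipy.spatial.transform import Rotation as R
from cell import observe,camera,camera_model
def ray(n,p):
    m=camera_model(n);K=np.array([[m['fx'],0,m['cx']],[0,m['fy'],m['cy']],[0,0,1]])
    u=cv2.undistortPoints(np.array([[p]],float),K,np.array([m['k1'],0,0,0]))[0,0]
    # exact inverse of r(1+k1 r^2) by iteration
    q=m['attitude'];d=R.from_quat([q[1],q[2],q[3],q[0]]).apply([u[0],u[1],1])
    return m['position'],d/np.linalg.norm(d)
def plane(n,p,z):
    o,d=ray(n,p);return o+d*(z-o[2])/d[2]
def tri(ps,pt):
    o1,d1=ray('scene',ps);o2,d2=ray('top',pt)
    s=np.linalg.lstsq(np.c_[d1,-d2],o2-o1,rcond=None)[0]
    a=o1+s[0]*d1;b=o2+s[1]*d2
    return (a+b)/2,np.linalg.norm(a-b)
def mask(im,lo,hi):
    return cv2.inRange(cv2.cvtColor(im,cv2.COLOR_RGB2HSV),lo,hi)
def blobs(m,amin=25):
    c,_=cv2.findContours(m,cv2.RETR_EXTERNAL,cv2.CHAIN_APPROX_NONE)
    return sorted([k for k in c if cv2.contourArea(k)>amin],key=cv2.contourArea,reverse=True)
def quad(c):
    h=cv2.convexHull(c)
    for e in np.arange(1,15,.25):
        a=cv2.approxPolyDP(h,e,True)
        if len(a)<=4:break
    return a[:,0]
C=dict(orange=((8,120,120),(20,255,255)),blue=((104,110,60),(122,255,255)),green=((50,110,100),(75,255,255)),red=((0,150,100),(6,255,255)))
E
python3 - <<'E'
from h import *
np.set_printoptions(precision=4,suppress=True)
for n in("scene","top"):
    im=cv2.imread(f"pics/{n}0.png")[:,:,::-1].copy()
    for k,(lo,hi) in C.items():
        for c in blobs(mask(im,lo,hi))[:7]:
            r=cv2.boundingRect(c)
            if n=='scene' and r[1]<95:continue
            m=cv2.moments(c);print(n,k,cv2.contourArea(c),round(m['m10']/m['m00'],1),round(m['m01']/m['m00'],1),quad(c).tolist())
big=[]
for n,(x,y,w,h) in {"scene":(220,120,150,170),"top":(190,110,160,130)}.items():
    im=cv2.imread(f"pics/{n}0.png")[y:y+h,x:x+w];big.append(cv2.resize(im,(400,int(400*h/w)),interpolation=cv2.INTER_CUBIC))
H=max(b.shape[0] for b in big)
cv2.imwrite("pics/crop.png",np.hstack([cv2.copyMakeBorder(b,0,H-b.shape[0],0,0,0) for b in big]))
E
```

```text
scene orange 738.5 265.9 262.1 [[238, 243], [291, 268], [292, 281], [240, 256]]
scene orange 246.0 504.5 143.2 [[492, 134], [518, 142], [513, 152], [493, 146]]
scene blue 3084.5 325.8 160.1 [[293, 127], [356, 150], [354, 197], [297, 174]]
scene blue 882.0 88.3 143.1 [[101, 121], [107, 145], [80, 165], [64, 145]]
scene green 175.0 116.5 253.4 [[122, 247], [124, 256], [112, 260], [109, 251]]
scene green 142.5 239.0 326.5 [[242, 320], [245, 330], [237, 333], [232, 325]]
scene green 62.0 277.3 295.8 [[282, 294], [279, 300], [273, 298], [274, 292]]
scene red 135.5 189.8 313.1 [[194, 307], [196, 316], [186, 319], [184, 309]]
scene red 51.0 359.4 286.3 [[361, 282], [363, 287], [359, 291], [356, 284]]
top blue 1761.5 120.6 224.9 [[148, 212], [132, 251], [93, 237], [111, 198]]
top blue 587.5 219.4 168.6 [[223, 121], [221, 198], [209, 217], [215, 145]]
top green 2891.0 18.4 263.7 [[38, 223], [36, 302], [0, 305], [0, 226]]
top green 2615.5 540.3 177.1 [[521, 141], [559, 144], [559, 214], [522, 211]]
top green 217.5 411.1 315.9 [[414, 308], [419, 320], [409, 324], [403, 312]]
top green 49.0 405.9 170.3 [[410, 174], [402, 177], [400, 167], [408, 167]]
```

View pics/crop.png

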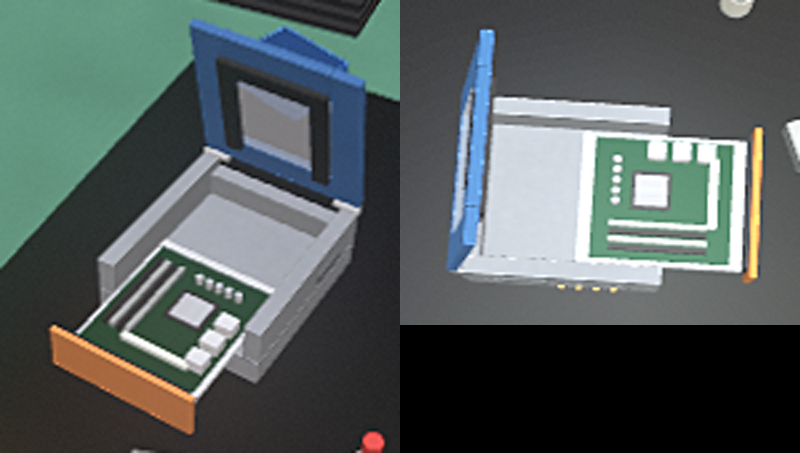

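The crop (scene ×2.67, top ×2.5) gives the orange panel's top corners at scene (239.5,242.6) and (292.4,269.6), top (331.2,222) and (334.8,161.2). It also shows the cover's free corners and the front ends of the tester walls.

```bash
python3 - <<'E'
from h import *
np.set_printoptions(precision=4,suppress=True)
m=camera_model('scene');print(R.from_quat(np.roll(m['attitude'],-1)).apply([0,0,1]))
T={'panelN':((239.5,242.6),(331.2,222)),'panelF':((292.4,269.6),(334.8,161.2)),'start':((239,326.5),(404,172.5)),'red':((189.8,313.1),(416,214.5)),
'wallN':((257.5,218.2),(294,217.2)),'wallF':((316.7,243.7),(298,153.2)),
'covN':((292,128.2),(209.5,217)),'covF':((357.2,147.4),(223.5,122)),'flux':((359.4,286.3),(329,97)),'hsink':((293,366),(398,128)),'small':((277.5,296),(357.5,164.5))}
P={}
for k,(a,b) in T.items():
    p,e=tri(a,b);P[k]=p;print(k,p,round(e,4))
for n in("scene","top"):
    im=cv2.imread(f"pics/{n}0.png")[:,:,::-1].copy()
    for k,v in T.items():
        pass
def f(a,b,name):
    d=P[b]-P[a];print(name,np.linalg.norm(d),'yaw',np.degrees(np.arctan2(-d[1],-d[0])),(P[a]+P[b])/2)
f('panelN','panelF','panel');f('wallN','wallF','wall');f('covN','covF','cov')
for n,i in(('scene',0),('top',1)):
    print(n,[plane(n,T['panel'+s][i],.072)[:2] for s in'NF'],[plane(n,T['wall'+s][i],.078)[:2] for s in'NF'],plane(n,T['start'][i],.067)[:2])
im=cv2.imread("pics/top0.png")[:,:,::-1].copy()
for box,nm in(((380,155,45,45),'start'),):
    x,y,w,h=box;g=mask(im[y:y+h,x:x+w],(40,90,60),(85,255,255));ys,xs=np.nonzero(g);print('green top',xs.mean()+x,ys.mean()+y,len(xs),xs.min()+x,xs.max()+x,ys.min()+y,ys.max()+y)
s=observe();print(R.from_quat(np.roll(s['ee_rot'],-1)).as_matrix())
E
```

```text
[-0.3458  0.639  -0.687 ]
panelN [ 0.4466 -0.109   0.0663] 0.0025
panelF [ 0.6173 -0.126   0.0712] 0.002
start [ 0.5833 -0.3246  0.0575] 0.0012
red [ 0.4617 -0.3504  0.0571] 0.0033
wallN [ 0.4542 -0.0108  0.0794] 0.0127
wallF [ 0.6381 -0.0234  0.0811] 0.0008
covN [0.4422 0.1954 0.2554] 0.0061
covF [0.6539 0.1593 0.2841] 0.0032
flux [ 0.7933 -0.114   0.0996] 0.0016
hsink [ 0.7306 -0.3318  0.0142] 0.0031
small [ 0.6139 -0.1966  0.0416] 0.0002
panel 0.1716269463370598 yaw 174.31519325831215 [ 0.532  -0.1175  0.0687]
wall 0.1843648426603636 yaw 176.08054248662725 [ 0.5461 -0.0171  0.0802]
cov 0.21664230673142798 yaw 170.33566702118148 [0.548  0.1774 0.2698]
scene [array([ 0.4507, -0.1125]), array([ 0.6184, -0.126 ])] [array([ 0.4486, -0.0138]), array([ 0.6368, -0.0211])] [ 0.5865 -0.3295]
top [array([ 0.445 , -0.1089]), array([ 0.6163, -0.1264])] [array([ 0.4595, -0.0071]), array([ 0.6394, -0.0234])] [ 0.5814 -0.3209]
green top 404.136 171.472 125 398 410 166 177
[[ 0.9536  0.3011 -0.0007]
 [ 0.3011 -0.9536  0.0022]
 [-0.     -0.0023 -1.    ]]
```

```bash
cat > p.py <<'E'
from h import *
def go(target,yaw_deg,n):
    """rows (rounded) from present pose to target; yaw = world heading of tool x"""
    s=observe();p=np.array(s['position']);M=R.from_quat(np.roll(s['ee_rot'],-1)).as_matrix()
    y0=np.degrees(np.arctan2(M[1,0],M[0,0]));d=(np.array(target)-p)*1000/n
    dy=(yaw_deg-y0+180)%360-180;rows=[]
    for i in range(n):
        a=np.radians(y0+dy*i/n);x=np.array([np.cos(a),np.sin(a),0]);z=np.array([0,0,-1]);y=np.cross(z,x)
        rows.append([[round(float(d@v)) for v in(x,y,z)],round(float(-np.radians(dy)/n),3),0])
    print('t',s['t'],'pos',p.round(4),'yaw',round(y0,1),'F',np.round(s['contact_force'],1));print(rows)
E
python3 -c "
from p import *
go([.524,-.185,.2],84.5,16)"
```

```text
t 0.1 pos [ 0.1955 -0.6192  0.2283] yaw 17.5 F [-0.3  0.4 -0.4]
[[[28, -20, 2], -0.073, 0], [[29, -18, 2], -0.073, 0], [[30, -15, 2], -0.073, 0], [[31, -13, 2], -0.073, 0], [[32, -11, 2], -0.073, 0], [[33, -8, 2], -0.073, 0], [[33, -6, 2], -0.073, 0], [[34, -4, 2], -0.073, 0], [[34, -1, 2], -0.073, 0], [[34, 1, 2], -0.073, 0], [[34, 4, 2], -0.073, 0], [[33, 6, 2], -0.073, 0], [[33, 9, 2], -0.073, 0], [[32, 11, 2], -0.073, 0], [[31, 13, 2], -0.073, 0], [[30, 16, 2], -0.073, 0]]
```

Request:
step_arm --plan '[[[28,-20,2],-0.073,0],[[29,-18,2],-0.073,0],[[30,-15,2],-0.073,0],[[31,-13,2],-0.073,0],[[32,-11,2],-0.073,0],[[33,-8,2],-0.073,0],[[33,-6,2],-0.073,0],[[34,-4,2],-0.073,0]]'

```text
t: 0.77
position: [0.3596, -0.4018, 0.2129]
ee_rot: [-0.0, 0.902, 0.432, -0.0]
contact_force: [0.2, -1.5, 0.5]
finger_gap: -0.0001
gripper_force: 0.0
```

Request:
step_arm --plan '[[[34,-1,2],-0.073,0],[[34,1,2],-0.073,0],[[34,4,2],-0.073,0],[[33,6,2],-0.073,0],[[33,9,2],-0.073,0],[[32,11,2],-0.073,0],[[31,13,2],-0.073,0],[[30,16,2],-0.073,0]]'

```text
t: 1.43
position: [0.5233, -0.1856, 0.1969]
ee_rot: [-0.0, 0.739, 0.673, -0.0]
contact_force: [0.7, -1.2, -0.0]
finger_gap: 0.0005
gripper_force: 0.0
```

```bash
python3 -c "
from p import *
go([.525,-.172,.058],84.5,8)
cv2.imwrite('pics/s1.png',camera('scene')[:,:,::-1])"
```

```text
t 1.4333 pos [ 0.5233 -0.1856  0.1969] yaw 84.6 F [ 0.7 -1.2 -0. ]
[[[2, 0, 17], 0.0, 0], [[2, 0, 17], 0.0, 0], [[2, 0, 17], 0.0, 0], [[2, 0, 17], 0.0, 0], [[2, 0, 17], 0.0, 0], [[2, 0, 17], 0.0, 0], [[2, 0, 17], 0.0, 0], [[2, 0, 17], 0.0, 0]]
```

View pics/s1.png

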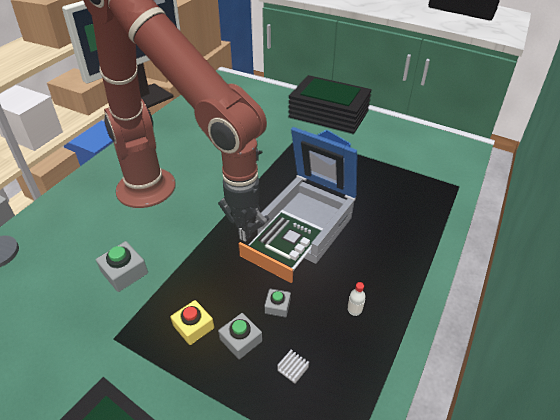

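The shut gripper hangs with its tips at (243,238), in front of the panel at height. All objects are still in place, so I lower the tool and push.

Request:
step_arm --plan '[[[1,0,18],0,0],[[1,0,18],0,0],[[1,0,18],0,0],[[1,0,18],0,0],[[1,0,18],0,0],[[1,0,18],0,0],[[1,0,18],0,0],[[1,0,12],0,0]]'

```text
t: 2.15
position: [0.5225, -0.1789, 0.0573]
ee_rot: [-0.001, 0.741, 0.672, -0.001]
contact_force: [0.3, 0.1, 0.4]
finger_gap: 0.0002
gripper_force: 0.0
```

Request:
step_arm --plan '[[[10,0,0],0,0],[[10,0,0],0,0],[[10,0,0],0,0],[[10,0,0],0,0],[[10,0,0],0,0],[[10,0,0],0,0],[[10,0,0],0,0],[[10,0,0],0,0]]'

```text
t: 2.82
position: [0.5317, -0.0997, 0.06]
ee_rot: [0.001, 0.741, 0.672, -0.0]
contact_force: [-0.0, -3.2, 3.3]
finger_gap: -0.0001
gripper_force: 2.0
```

Request:
step_arm --plan '[[[9,0,0],0,0],[[9,0,0],0,0],[[9,0,0],0,0],[[9,0,0],0,0],[[6,0,0],0,0],[[5,0,0],0,0],[[4,0,0],0,0],[[2,0,0],0,0]]'

```text
t: 3.48
position: [0.5363, -0.0457, 0.0591]
ee_rot: [-0.001, 0.74, 0.672, -0.0]
contact_force: [-1.6, -3.1, 2.2]
finger_gap: -0.0001
gripper_force: 1.5
```

Request:
step_arm --plan '[[[2,0,0],0,0],[[2,0,0],0,0],[[2,0,0],0,0]]'

```text
t: 3.73
position: [0.5366, -0.0409, 0.0591]
ee_rot: [-0.0, 0.741, 0.672, -0.001]
contact_force: [-2.8, -3.0, 1.8]
finger_gap: -0.0
gripper_force: 1.6
```

Request:
step_arm --plan '[[[2,0,0],0,0],[[2,0,0],0,0],[[2,0,0],0,0]]'

```text
t: 3.98
position: [0.5372, -0.0346, 0.0591]
ee_rot: [-0.0, 0.741, 0.672, -0.0]
contact_force: [-3.0, -3.1, 1.5]
finger_gap: 0.0005
gripper_force: 1.6
```

Request:
step_arm --plan '[[[2,0,0],0,0],[[2,0,0],0,0],[[2,0,0],0,0]]'

```text
t: 4.23
position: [0.5372, -0.0343, 0.0592]
ee_rot: [0.002, 0.742, 0.671, -0.004]
contact_force: [-4.0, -13.3, 4.2]
finger_gap: -0.0
gripper_force: 7.0
```

Request:
step_arm --plan '[[[3,0,0],0,0],[[2,0,0],0,0],[[0,0,0],0,0],[[0,0,0],0,0]]'

```text
t: 4.57
position: [0.5372, -0.0343, 0.0592]
ee_rot: [0.003, 0.743, 0.669, -0.006]
contact_force: [-2.9, -18.2, 4.4]
finger_gap: 0.0
gripper_force: 9.0
```

Request:
step_arm --plan '[[[-12,0,0],0,0],[[-15,0,0],0,0],[[-15,0,0],0,0],[[0,0,-35],0,0],[[0,0,-40],0,0],[[0,0,-40],0,0],[[0,0,-40],0,0],[[0,0,-40],0,0]]'

```text
t: 5.23
position: [0.536, -0.0632, 0.2567]
ee_rot: [0.0, 0.74, 0.673, 0.002]
contact_force: [0.3, -0.2, 0.4]
finger_gap: 0.0002
gripper_force: 0.0
```

```bash
python3 - <<'E'
from p import *
a=camera('scene');b=camera('top');s=observe();print(s['t'],s['position'])
cv2.imwrite('pics/s2.png',a[:,:,::-1]);cv2.imwrite('pics/t2.png',b[:,:,::-1])
print(quad(max((c for c in blobs(mask(a,*C['orange'])) if 230<c[0,0,0]<350),key=cv2.contourArea)))
g=[cv2.resize(a[110:290,220:390],(400,424),interpolation=3),cv2.resize(b[110:279,190:350],(400,424),interpolation=3)]
cv2.imwrite('pics/c2.png',np.hstack(g)[:,:,::-1])
E
```

```text
5.3333 [ 0.540688   -0.06293238  0.2619864 ]
[[260 221]
 [310 244]
 [310 258]
 [261 235]]
```

View pics/c2.png

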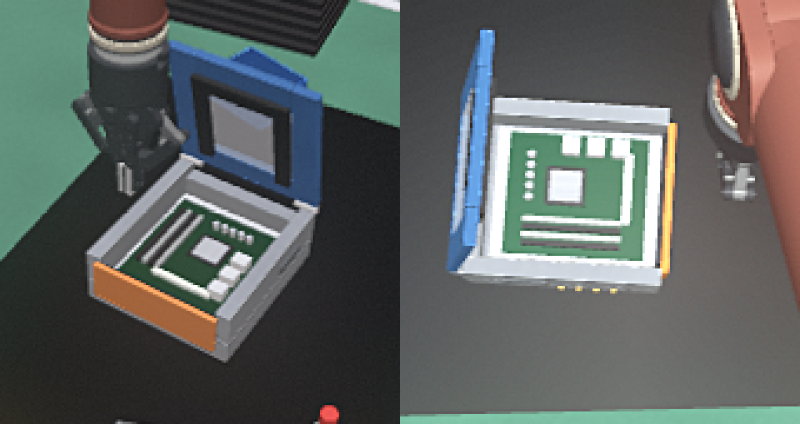

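The tray is home: in the crop the orange front lies flush with the tester walls, and the force rose to 18 N with no motion. The cover is still open. Next I go over and behind it.

```bash
python3 - <<'E'
from p import *
go([.54,-.055,.36],84.5,3);
hinge=np.array([.5615,.2055,.078]);ly=np.array([np.cos(np.radians(84.5)),np.sin(np.radians(84.5)),0])
s=observe();q=hinge+.05*ly;q[2]=.36
d=(q-np.array([.54,-.055,.36]))*1000;print('over',d@ly,d@np.array([ly[1],-ly[0],0]))
th=np.linspace(1.45,-.02,24);S=.188
y=(-S*np.cos(th)+.012*np.sin(th)+.011)*1000;z=(78+1000*(S*np.sin(th)+.012*np.cos(th))+25)
print(np.c_[th,y,z].round(1)[::4]);Y=y.round();Z=z.round()
print([[[int(a),0,int(-b)],0,0] for a,b in zip(np.diff(Y),np.diff(Z))])
E
```

```text
t 5.3333 pos [ 0.5407 -0.0629  0.262 ] yaw 84.6 F [ 1.   0.1 -0.6]
[[[3, 0, -33], 0.0, 0], [[3, 0, -33], 0.0, 0], [[3, 0, -33], 0.0, 0]]
over 311.36139335383484 -3.5668002666240106
[[ 1.400e+00  3.000e-01  2.911e+02]
 [ 1.200e+00 -4.700e+01  2.822e+02]
 [ 9.000e-01 -9.040e+01  2.618e+02]
 [ 7.000e-01 -1.272e+02  2.310e+02]
 [ 4.000e-01 -1.551e+02  1.918e+02]
 [ 2.000e-01 -1.722e+02  1.470e+02]]
[[[-12, 0, 1], 0, 0], [[-12, 0, 2], 0, 0], [[-11, 0, 2], 0, 0], [[-12, 0, 4], 0, 0], [[-11, 0, 4], 0, 0], [[-11, 0, 5], 0, 0], [[-11, 0, 5], 0, 0], [[-10, 0, 6], 0, 0], [[-10, 0, 7], 0, 0], [[-10, 0, 7], 0, 0], [[-9, 0, 8], 0, 0], [[-8, 0, 9], 0, 0], [[-8, 0, 9], 0, 0], [[-7, 0, 10], 0, 0], [[-7, 0, 10], 0, 0], [[-6, 0, 10], 0, 0], [[-5, 0, 11], 0, 0], [[-5, 0, 11], 0, 0], [[-4, 0, 11], 0, 0], [[-3, 0, 12], 0, 0], [[-3, 0, 12], 0, 0], [[-1, 0, 12], 0, 0], [[-1, 0, 12], 0, 0]]
```

Request:
step_arm --plan '[[[2,0,-33],0,0],[[3,0,-33],0,0],[[3,0,-33],0,0],[[30,0,0],0,0],[[36,0,0],0,0],[[36,0,0],0,0],[[36,-1,0],0,0],[[36,-1,0],0,0]]'

```text
t: 6.0
position: [0.5508, 0.1197, 0.3532]
ee_rot: [-0.001, 0.74, 0.673, 0.002]
contact_force: [-0.1, -0.3, 0.1]
finger_gap: 0.0
gripper_force: 0.0
```

Request:
step_arm --plan '[[[36,-1,0],0,0],[[36,-1,0],0,0],[[36,0,0],0,0],[[30,0,0],0,0],[[0,0,0],0,0],[[0,0,0],0,0]]'

```text
t: 6.5
position: [0.5607, 0.258, 0.3525]
ee_rot: [-0.002, 0.738, 0.675, 0.001]
contact_force: [1.3, -0.9, 0.0]
finger_gap: 0.0001
gripper_force: 0.0
```

```bash
python3 -c "
from p import *
go([.5663,.2552,.290],84.5,4)
a=camera('scene');b=camera('top')
cv2.imwrite('pics/c3.png',np.hstack([a[20:420,200:560],b[20:420,60:500]])[:,:,::-1])"
```

```text
t 6.5 pos [0.5607 0.258  0.3525] yaw 84.8 F [ 1.3 -0.9  0. ]
[[[-1, 1, 16], 0.002, 0], [[-1, 1, 16], 0.002, 0], [[-1, 1, 16], 0.002, 0], [[-1, 1, 16], 0.002, 0]]
```

View pics/c3.png

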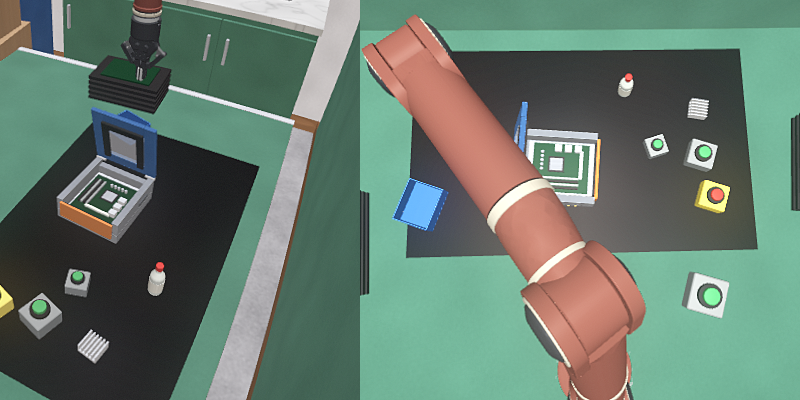

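The crop shows the gripper beyond the cover's top edge, with tips at crop (140,75), and the cover unmoved. I descend behind it and start the arc.

Request:
step_arm --plan '[[[-1,1,16],0,0],[[-1,1,16],0,0],[[-1,1,16],0,0],[[-1,1,15],0,0],[[-10,0,0],0,0],[[-10,0,0],0,0],[[-8,0,0],0,0],[[-6,0,0],0,0]]'

```text
t: 7.27
position: [0.5631, 0.213, 0.2919]
ee_rot: [0.001, 0.742, 0.671, 0.001]
contact_force: [-0.4, 0.1, 0.1]
finger_gap: 0.0
gripper_force: 0.0
```

Request:
step_arm --plan '[[[-6,0,0],0,0],[[-6,0,0],0,0],[[-6,0,0],0,0],[[-6,0,1],0,0]]'

```text
t: 7.6
position: [0.5599, 0.191, 0.2898]
ee_rot: [0.0, 0.74, 0.672, 0.001]
contact_force: [-0.4, -0.4, 0.8]
finger_gap: -0.0001
gripper_force: 0.0
```

Request:
step_arm --plan '[[[-10,0,2],0,0],[[-10,0,2],0,0],[[-11,0,4],0,0],[[-11,0,4],0,0]]'

```text
t: 7.93
position: [0.5556, 0.1481, 0.2769]
ee_rot: [0.0, 0.741, 0.672, -0.0]
contact_force: [0.6, -0.1, 0.1]
finger_gap: 0.0002
gripper_force: 0.0
```

```bash
python3 -c "
from p import *
a=camera('scene');b=camera('top');print(observe()['position'])
cv2.imwrite('pics/c4.png',np.hstack([cv2.resize(a[60:260,220:400],(540,600)),b[100:250,190:270].repeat(3,0).repeat(3,1)[:450].copy() if 0 else cv2.copyMakeBorder(cv2.resize(b[100:280,180:266],(258,540)),0,60,0,0,0)])[:,:,::-1])"
```

```text
[0.55554139 0.14571582 0.27615881]
```

View pics/c4.png

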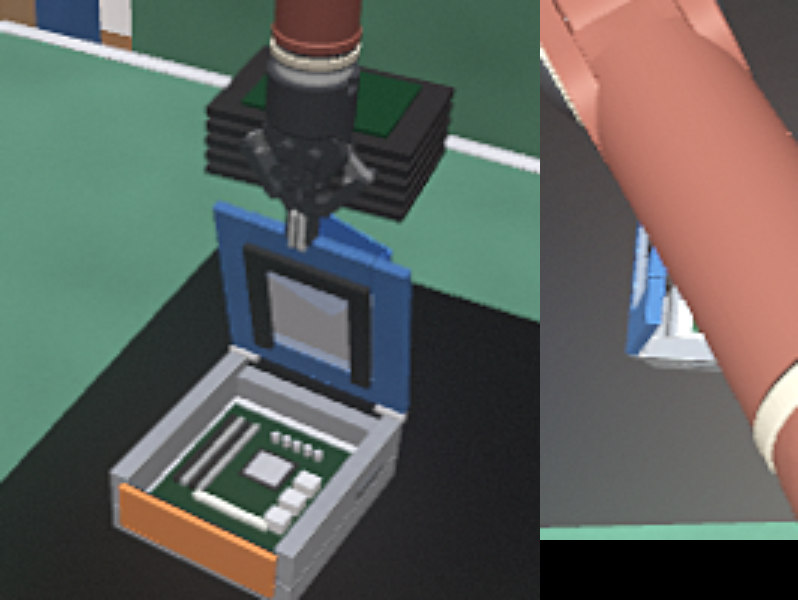

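The fingers, tips at crop (297,245), overlap the cover's top edge from the camera side, and the cover has not moved. My cover angle or edge height is off, so I intersect the edge rays with the cover's side planes.

```bash
python3 - <<'E'
from p import *
np.set_printoptions(precision=3,suppress=True)
c=np.array([.551,.096,0]);a=np.radians(-5.5);X=np.array([np.cos(a),np.sin(a),0]);Y=np.array([-X[1],X[0],0])
def side(n,p,lx):
    o,d=ray(n,p);q=o+d*((c+lx*X-o)@X)/(d@X)-c;h=np.array([q@Y-.11,q[2]-.078]);return h,np.hypot(*h),np.arctan2(h[1],-h[0])
for n,p,l in(('scene',(292,128.2),-.1),('scene',(357.2,147.4),.1),('top',(209.5,217),-.1),('top',(223.5,122),.1),('top',(227,122),.1)):print(n,p,side(n,p,l))
for n,p in(('scene',(297/3+220,245/3+60)),):
    o,d=ray(n,p);t=np.array([.5555,.1457,.251]);print('tip ray miss',np.linalg.norm(np.cross(t-o,d)))
m=camera_model('scene')
for nm,p in (('tip',[.5555,.1457,.251]),):
    q=m['attitude'];v=R.from_quat(np.roll(q,-1)).inv().apply(np.array(p)-m['position']);u=v[:2]/v[2];u=u*(1+m['k1']*(u@u));print(u*m['fx']+[m['cx'],m['cy']])
E
```

```text
scene (292, 128.2) (array([-0.044,  0.197]), np.float64(0.20178594453006998), np.float64(1.3503152980420468))
scene (357.2, 147.4) (array([-0.042,  0.211]), np.float64(0.21552125501041952), np.float64(1.3728864054050998))
top (209.5, 217) (array([0.004, 0.017]), np.float64(0.017112134047131435), np.float64(1.7875247900245792))
top (223.5, 122) (array([-0.036,  0.193]), np.float64(0.19606238955823596), np.float64(1.386208594822769))
top (227, 122) (array([-0.044,  0.194]), np.float64(0.19945654605910834), np.float64(1.3471136484696786))
tip ray miss 0.02197240742087958
[319.464 149.806]
```

```bash
python3 - <<'E'
from p import *
def proj(n,p):
    m=camera_model(n);q=m['attitude'];v=R.from_quat(np.roll(q,-1)).inv().apply(np.array(p)-m['position']);u=v[:2]/v[2];u=u*(1+m['k1']*(u@u));return (u*m['fx']+[m['cx'],m['cy']]).round(1)
for P,obs in(((.5233,-.1856,.1969),(243,238)),((.5407,-.0629,.262),(273,193)),((.5607,.258,.3525),(340,95)),((.5555,.1457,.2762),(319,142))):
    print(obs,[(dz,proj('scene',np.array(P)+[0,0,dz]).tolist()) for dz in(-.025,0,.02)])
s=observe();print(s['position'],s['contact_force'])
E
```

```text
(243, 238) [(-0.025, [246.1, 245.3]), (0, [245.5, 238.1]), (0.02, [245.1, 232.2])]
(273, 193) [(-0.025, [277.4, 196.9]), (0, [277.4, 189.1]), (0.02, [277.4, 182.7])]
(340, 95) [(-0.025, [339.8, 107.1]), (0, [340.6, 99.1]), (0.02, [341.3, 92.5])]
(319, 142) [(-0.025, [319.5, 149.7]), (0, [320.0, 142.1]), (0.02, [320.5, 135.9])]
[0.55554139 0.14571582 0.27615881] [-0.3141847   0.51534938 -0.9739685 ]
```

Request:
step_arm --plan '[[[-2,0,-15],0,0],[[0,0,-25],0,0],[[0,0,-25],0,0],[[25,0,0],0,0],[[30,0,0],0,0],[[30,0,0],0,0],[[22,0,0],0,0],[[0,0,0],0,0]]'

```text
t: 8.7
position: [0.5638, 0.2613, 0.3419]
ee_rot: [-0.003, 0.737, 0.676, 0.001]
contact_force: [-0.3, 0.9, 0.0]
finger_gap: -0.0002
gripper_force: 0.0
```

Request:
step_arm --plan '[[[0,0,20],0,0],[[0,0,20],0,0],[[0,0,20],0,0],[[0,0,20],0,0],[[0,0,0],0,0],[[-8,0,0],0,0],[[-8,0,0],0,0],[[-8,0,0],0,0]]'

```text
t: 9.37
position: [0.5644, 0.2294, 0.2641]
ee_rot: [0.001, 0.741, 0.672, 0.001]
contact_force: [-0.3, 0.7, -0.7]
finger_gap: -0.0001
gripper_force: 0.0
```

Request:
step_arm --plan '[[[-8,0,0],0,0],[[-8,0,0],0,0],[[-8,0,0],0,0],[[-6,0,0],0,0],[[-6,0,0],0,0],[[-6,0,0],0,0]]'

```text
t: 9.87
position: [0.5594, 0.1878, 0.2625]
ee_rot: [-0.0, 0.741, 0.672, 0.0]
contact_force: [-0.5, 0.9, -0.5]
finger_gap: -0.0002
gripper_force: 0.0
```

Request:
step_arm --plan '[[[-6,0,0],0,0],[[-4,0,0],0,0]]'

```text
t: 10.03
position: [0.5585, 0.1791, 0.2623]
ee_rot: [-0.001, 0.74, 0.672, 0.001]
contact_force: [1.2, 2.8, -1.6]
finger_gap: -0.0003
gripper_force: 1.3
```

Request:
step_arm --plan '[[[-11,0,3],0,0],[[-11,0,4],0,0],[[-11,0,4],0,0],[[0,0,0],0,0]]'

```text
t: 10.37
position: [0.5553, 0.141, 0.2502]
ee_rot: [0.001, 0.742, 0.67, -0.002]
contact_force: [0.5, -0.3, -1.0]
finger_gap: -0.0001
gripper_force: 0.0
```

```bash
python3 -c "
from p import *
a=camera('scene');s=observe();print(s['position'],s['contact_force'])
cv2.imwrite('pics/c5.png',cv2.resize(a[60:260,220:400],(540,600))[:,:,::-1])"
```

```text
[0.55500194 0.14212536 0.25029779] [-0.14461442 -0.47507365  0.00750043]
```

View pics/c5.png

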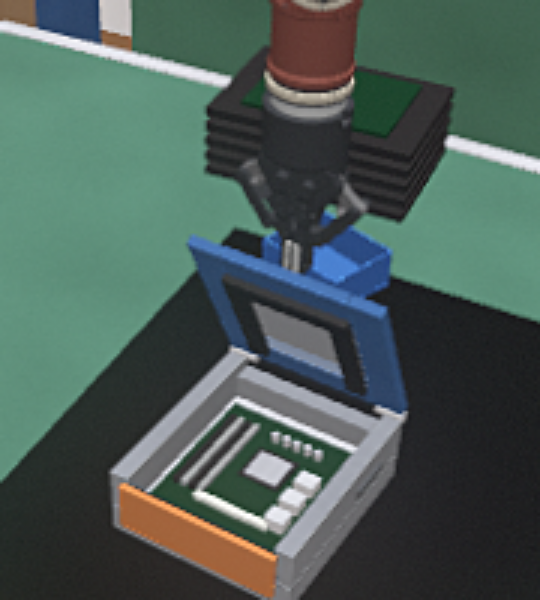

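The finger is now behind the cover at crop (292,260) and has tipped it to about 1.1 rad. I continue the arc.

Request:
step_arm --plan '[[[-11,0,5],0,0],[[-11,0,6],0,0],[[-10,0,7],0,0],[[-10,0,7],0,0],[[-9,0,8],0,0],[[-9,0,8],0,0],[[-8,0,9],0,0],[[-8,0,9],0,0]]'

```text
t: 11.08
position: [0.548, 0.0686, 0.1913]
ee_rot: [0.0, 0.741, 0.672, -0.0]
contact_force: [0.7, 0.4, 2.0]
finger_gap: -0.0002
gripper_force: 1.0
```

```bash
cat > th.py <<'E'
from p import *
c=np.array([.551,.096,0]);a=np.radians(-5.5);X=np.array([np.cos(a),np.sin(a),0]);Y=np.array([-X[1],X[0],0])
im=camera('scene');s=observe();p=s['position'];print(p.round(4),s['contact_force'].round(1),'front corner local y,z',((p-c)@Y-.121).round(4),(p[2]-.078).round(4))
k=max((k for k in blobs(mask(im,*C['blue'])) if 270<k[:,0,0].mean()<370),key=cv2.contourArea)
Q=quad(k);print(Q.tolist())
for P,l in((Q[Q[:,0].argmin()],-.1),):
    o,d=ray('scene',P);q=o+d*((c+l*X-o)@X)/(d@X)-c;h=np.array([q@Y-.11,q[2]-.078]);print(h.round(3),np.hypot(*h).round(3),'theta',np.arctan2(h[1],-h[0]).round(3))
E
python3 th.py
```

```text
[0.5466 0.0661 0.1892] [ 0.5 -1.9 -0.2] front corner local y,z -0.1512 0.1112
[[325, 130], [350, 144], [331, 165], [319, 149]]
[0.125 0.026] 0.127 theta 2.937
```

Request:
step_arm --plan '[[[-7,0,10],0,0],[[-6,0,10],0,0],[[-6,0,10],0,0],[[-5,0,11],0,0],[[-4,0,11],0,0],[[-2,0,11],0,0],[[0,0,0],0,0]]'

```text
t: 11.72
position: [0.5428, 0.0384, 0.1264]
ee_rot: [-0.002, 0.741, 0.672, -0.003]
contact_force: [0.6, -0.1, -0.7]
finger_gap: 0.0001
gripper_force: 0.0
```

```bash
sed -i "s/^k=.*/m=mask(im,*C['blue']);m[:,:240]=0;m[:150]=0;k=blobs(m)[0]/" th.py; python3 th.py
```

```text
[0.5434 0.0392 0.1275] [ 1.  -0.3 -0.6] front corner local y,z -0.1782 0.0495
[[353, 196], [322, 228], [260, 201], [312, 180]]
[-0.203  0.042] 0.207 theta 0.203
```

Request:
step_arm --plan '[[[-2,0,7],0,0],[[-2,0,7],0,0],[[-1,0,6],0,0],[[-1,0,5],0,0]]'

```text
t: 12.1
position: [0.5446, 0.0346, 0.1039]
ee_rot: [-0.0, 0.74, 0.672, 0.0]
contact_force: [0.1, 1.6, 1.1]
finger_gap: 0.0003
gripper_force: 0.7
```

Request:
step_arm --plan '[[[0,0,4],0,0],[[0,0,3],0,0],[[0,0,3],0,0],[[0,0,2],0,0]]'

```text
t: 12.43
position: [0.5445, 0.0332, 0.092]
ee_rot: [0.0, 0.741, 0.672, -0.0]
contact_force: [1.4, -1.0, 1.7]
finger_gap: 0.0001
gripper_force: 0.7
```

Request:
step_arm --plan '[[[0,0,2],0,0],[[0,0,2],0,0],[[0,0,2],0,0],[[0,0,0],0,0]]'

```text
t: 12.77
position: [0.5445, 0.0336, 0.088]
ee_rot: [0.001, 0.741, 0.672, -0.0]
contact_force: [-3.5, -2.9, 13.6]
finger_gap: -0.0002
gripper_force: 6.4
```

```bash
python3 th.py
```

```text
[0.5445 0.0336 0.088 ] [-3.5 -1.7 12.2] front corner local y,z -0.1838 0.01
[[352, 198], [320, 240], [259, 211], [310, 180]]
[-0.21   0.008] 0.21 theta 0.039
```

Request:
step_arm --plan '[[[0,0,3],0,0],[[0,0,2],0,0],[[0,0,0],0,0],[[0,0,0],0,0]]'

```text
t: 13.15
position: [0.5446, 0.0335, 0.0877]
ee_rot: [0.002, 0.741, 0.672, -0.0]
contact_force: [-11.7, -3.0, 41.6]
finger_gap: 0.0001
gripper_force: 20.9
```

Request:
step_arm --plan '[[[0,0,-20],0,0],[[0,0,-35],0,0],[[0,0,-35],0,0],[[0,0,-20],0,0],[[0,0,0],0,0]]'

```text
t: 13.57
position: [0.5474, 0.0354, 0.1962]
ee_rot: [0.003, 0.74, 0.672, 0.004]
contact_force: [-0.5, 0.3, 0.3]
finger_gap: -0.0
gripper_force: 0.0
```

```bash
python3 th.py; python3 -c "
from p import *
go([.5833,-.3246,.16],84.5,16)"
```

```text
[0.5459 0.0349 0.1936] [ 0.2 -0.5 -0.4] front corner local y,z -0.1823 0.1156
[[259, 211], [291, 179], [352, 198], [320, 240]]
[-0.21   0.008] 0.21 theta 0.039
t 13.6167 pos [0.5459 0.0349 0.1936] yaw 84.5 F [ 0.2 -0.5 -0.4]
[[[-22, 4, 2], -0.0, 0], [[-22, 4, 2], -0.0, 0], [[-22, 4, 2], -0.0, 0], [[-22, 4, 2], -0.0, 0], [[-22, 4, 2], -0.0, 0], [[-22, 4, 2], -0.0, 0], [[-22, 4, 2], -0.0, 0], [[-22, 4, 2], -0.0, 0], [[-22, 4, 2], -0.0, 0], [[-22, 4, 2], -0.0, 0], [[-22, 4, 2], -0.0, 0], [[-22, 4, 2], -0.0, 0], [[-22, 4, 2], -0.0, 0], [[-22, 4, 2], -0.0, 0], [[-22, 4, 2], -0.0, 0], [[-22, 4, 2], -0.0, 0]]
```

Request:
step_arm --plan '[[[-22,4,0],0,0],[[-22,4,0],0,0],[[-22,4,2],0,0],[[-22,4,2],0,0],[[-22,4,2],0,0],[[-22,4,2],0,0],[[-22,4,3],0,0],[[-22,4,3],0,0]]'

```text
t: 14.28
position: [0.5582, -0.1449, 0.1753]
ee_rot: [-0.002, 0.74, 0.672, -0.001]
contact_force: [-0.4, 0.1, 1.0]
finger_gap: -0.0
gripper_force: 0.0
```

Request:
step_arm --plan '[[[-22,4,3],0,0],[[-22,4,3],0,0],[[-22,4,3],0,0],[[-22,4,3],0,0],[[-22,4,3],0,0],[[-22,4,3],0,0],[[-22,4,3],0,0],[[-22,4,3],0,0]]'

```text
t: 14.95
position: [0.5731, -0.3228, 0.1508]
ee_rot: [-0.002, 0.74, 0.672, -0.001]
contact_force: [-0.1, 0.3, 0.7]
finger_gap: -0.0001
gripper_force: 0.0
```

```bash
python3 -c "
from p import *
go([.584,-.325,.11],84.5,5)"
```

```text
t 14.95 pos [ 0.5731 -0.3228  0.1508] yaw 84.5 F [-0.1  0.3  0.7]
[[[0, 2, 8], -0.0, 0], [[0, 2, 8], -0.0, 0], [[0, 2, 8], -0.0, 0], [[0, 2, 8], -0.0, 0], [[0, 2, 8], -0.0, 0]]
```

Request:
step_arm --plan '[[[0,3,8],0,0],[[0,3,8],0,0],[[0,3,8],0,0],[[0,2,8],0,0],[[-1,0,8],0,0],[[0,0,0],0,0]]'

```text
t: 15.45
position: [0.584, -0.3228, 0.1108]
ee_rot: [-0.002, 0.74, 0.673, -0.001]
contact_force: [-0.4, -0.7, -0.7]
finger_gap: 0.0001
gripper_force: 0.0
```

```bash
python3 -c "
from p import *
a=camera('scene');b=camera('top');s=observe();print(s['position'],s['contact_force'])
f=lambda i,x,y:cv2.resize(i[y:y+100,x:x+80],(400,500),interpolation=3)
cv2.imwrite('pics/c6.png',np.hstack([f(a,200,265),f(b,360,130)])[:,:,::-1])"
```

```text
[ 0.58482771 -0.32382321  0.1128668 ] [-0.89288168  0.35401102 -0.15388934]
```

View pics/c6.png

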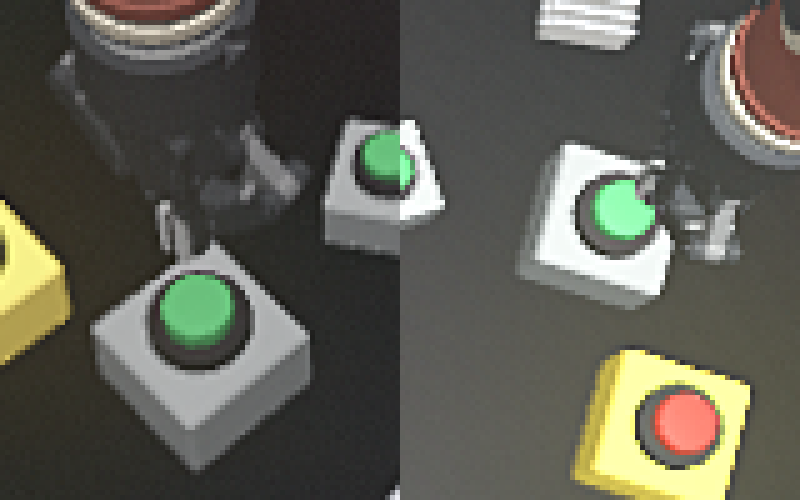

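```bash
python3 -c "
from h import *
print(tri((235.6,315.5),(410,167)));print(tri((239.4,324.5),(405,171.6)))
print(plane('scene',(239.4,324.5),.067),plane('top',(405,171.6),.067))"
```

```text
(array([ 0.5833831 , -0.3266258 ,  0.10755238]), np.float64(0.007621859862759875))
(array([ 0.58416961, -0.32419931,  0.06622912]), np.float64(2.6660249209816675e-05))
[ 0.58445837 -0.32458543  0.067     ] [ 0.58398706 -0.32392133  0.067     ]
```

In the crop the fingertips, scene (235.6,316), hang directly above the start button at (239,324). Triangulated, the button top is at (.584,-.324,.066), so I press.

Request:
step_arm --plan '[[[0,0,9],0,0],[[0,0,8],0,0],[[0,0,8],0,0],[[0,0,5],0,0],[[0,0,3],0,0],[[0,0,3],0,0],[[0,0,3],0,0],[[0,0,2],0,0]]'

```text
t: 16.22
position: [0.585, -0.3246, 0.0721]
ee_rot: [0.0, 0.741, 0.672, 0.0]
contact_force: [-0.0, -1.2, -1.5]
finger_gap: -0.0001
gripper_force: 0.0
```

Request:
step_arm --plan '[[[0,0,2],0,0],[[0,0,2],0,0],[[0,0,2],0,0],[[0,0,2],0,0]]'

```text
t: 16.55
position: [0.5851, -0.3246, 0.0644]
ee_rot: [0.0, 0.741, 0.672, 0.0]
contact_force: [-0.7, 0.2, 1.5]
finger_gap: -0.0003
gripper_force: 0.7
```

Request:
step_arm --plan '[[[0,0,2],0,0],[[0,0,2],0,0],[[0,0,2],0,0],[[0,0,1],0,0],[[0,0,0],0,0]]'

```text
t: 16.97
position: [0.5852, -0.3246, 0.0591]
ee_rot: [0.0, 0.741, 0.672, -0.0]
contact_force: [-2.4, 1.4, 8.7]
finger_gap: -0.0
gripper_force: 4.6
```

Request:
step_arm --plan '[[[0,0,1],0,0],[[0,0,1],0,0],[[0,0,1],0,0],[[0,0,0],0,0]]'

```text
t: 17.3
position: [0.5853, -0.3247, 0.0588]
ee_rot: [0.001, 0.741, 0.672, -0.0]
contact_force: [-6.4, 1.9, 21.0]
finger_gap: -0.0002
gripper_force: 10.4
```

Bottomed at 21 N with no more travel; I release by going straight up and check.

Request:
step_arm --plan '[[[0,0,-5],0,0],[[0,0,-10],0,0],[[0,0,-25],0,0],[[0,0,-35],0,0],[[0,0,-35],0,0],[[0,0,-35],0,0],[[0,0,0],0,0]]'

```text
t: 17.88
position: [0.5895, -0.3259, 0.208]
ee_rot: [0.007, 0.741, 0.672, 0.003]
contact_force: [1.5, -0.3, 1.0]
finger_gap: -0.0002
gripper_force: 0.0
```

```bash
python3 th.py; python3 -c "
from h import *
a=camera('scene');s=observe();print(s['position'],s['contact_force'],s['t'])
cv2.imwrite('pics/end.png',a[:,:,::-1])"
```

```text
[ 0.5879 -0.3253  0.2044] [-0.7 -0.2 -0.9] front corner local y,z -0.5369 0.1264
[[296, 174], [352, 198], [320, 240], [260, 212]]
[-0.205  0.001] 0.205 theta 0.003
[ 0.58594501 -0.32484161  0.20129683] [-0.06632836  0.3967868   0.01606526] 17.9833
```

View pics/end.png

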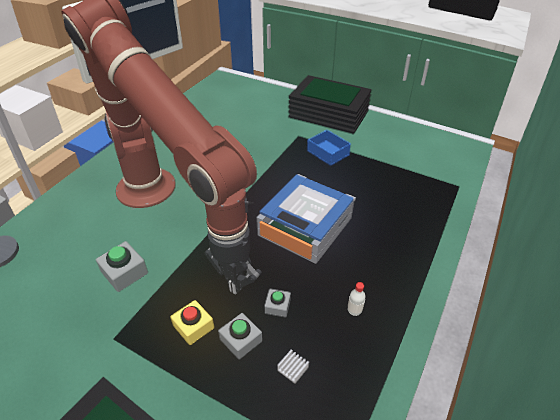

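The final view shows the tray front flush at (285,240), the cover lying level at (305,205) and the green button up again at (239,327). The stop box and bystanders have not moved, and the arm is clear of everything.

```bash
python3 -c "
from cell import r
print(r.sign_off())"
```

```text
the job is handed in; nothing more can be done
None
```

I pushed the tray fully home, shut the cover, pressed the start button right down and let it go, in that order, then handed the job in at about 18 s; no verdict came back.

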